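# Put the honing stones away in reverse order

## Robot

A 6-joint arm with a two-finger parallel gripper is mounted at the origin on the work surface. World frame = base frame: x ahead of the robot, y to its left, z up, the work surface at z = 0. Lengths are in m, angles in rad, forces in N, time in s.
With the tool pointing down it reaches from about 0.35 to 0.975 m from the base axis. Payload 4.9 kg.
Tool frame: the origin (TCP) lies on the mounting face of the last link; the fingertips stand 173 mm ahead of it and the grasp point (between the pads) lies ctrl.pinch_z ahead of it (ctrl.pinch_z is the distance from the TCP to the grasp point, in m); z points along the fingers, y is the line along which they close (so a half turn about z gives the same grasp; the last joint's range is limited). The gripper opens to 85 mm and grips with 20 to 120 N. Pads are 22 mm wide; open, the fingers measure 114 mm over their backs; the gripper's body (76 mm by 85 mm) begins 54 mm behind the grasp point. The pads swing forward as they close: fully open they stand 13 mm farther back than shut.
Start: joints at [-1.341, 0.053, 1.613, -0, 1.476, -0.119], TCP at [0.214, -0.587, 0.405] pointing down, gripper open.
Joint ranges: [-3.01, 3.01], [-1.01, 2.22], [0.06, 2.58], [-1.02, 4.17], [0.09, 2.62], [-3.14, 3.14]. Speed limits (rad/s): [2.57, 2.57, 3.14, 3.14, 3.14, 3.14].

## Interface

Orientations are given as a rotation vector (axis times angle).
In Python, from station import telemetry, eyes, ctrl gives the robot as it stands.
- The arm moves only by the tool apply_moves, never from a script. Its argument "plan" is a list of rows, each a list of 5 numbers: the finger opening in m, from 0 to 0.0854, then the shift along the tool's x, y, z in m, then the turn about the tool's z in rad. In form: [[jaw, x, y, z, roll], ...]. A call has 1 to 12 rows; each row is the pose to reach, as a shift and turn from the pose commanded when the call began, along the tool's axes at that moment; what a row does not reach only later rows make up. A row lasts 1/12 s, in which the tool goes at most 41.7 mm and 7.16 degrees, less where a joint would pass 70% of its speed; a pose out of reach is approached as far as the arm can. A call with a gripper value outside its range is refused whole. The fingers move at their own pace and stop on an object; "newtons" is the grip in N (left out, the last holds). Time passes only in rows, so rows that repeat a pose let the fingers close. It gives the time, the measured TCP pose, the force, the opening and the grip force at its end, in the units of the state.
- telemetry.get_obs(): the state, without advancing time (a new reading comes with each control period).
- eyes.get_image(name): name is "scene" or "side" or "wrist"; returns a dict with "img" (420x560x3 uint8, blue, green, red), "range_z" (420x560 float32, m along the optical axis (not along the pixel's ray), 0 where there is no reading), "K" (3x3 intrinsics, pixels), "dist_coeffs" ([k1, k2, p1, p2, k3] as OpenCV has them; the pictures are not rectified), "pose" (4x4, takes a point from camera to world coordinates); the wrist camera has in their place "hand_eye" (4x4, takes a point from camera to tool coordinates, whose origin is the TCP and whose axes are the flange's). Camera axes: x right, y down, z forward; pixel columns grow to the right and rows downward; lengths in m; the calibration is good to about 2 mm. A picture is of the moment at which its call begins: read the wrist's pose just before it.
- ctrl.finish_job(): hands the job in; it is judged then, once.
Trained networks look in a picture, given as the dict that the camera call returned (one of the last four; its "shot" number tells which), for a name from the list of things; names that differ only in an ending like _2 or _b are one class to them, and where a whole thing is asked for, a point or a joint stands for the part that bears it (a point fixed in the world has none). Each returns a list of dicts, best first, with "confidence" (0 to 1); they miss things now and then, are a little off and sometimes report something else, mostly with a low value. They report only what shows in the picture. A call takes as long as a camera call. They do not tell look-alikes from the thing itself.
- eyes.search_frame(thing, picture): "box" ([left, top, right, bottom] in pixels, round what is visible of it).
- eyes.outline_of(thing, picture): "region" (420x560 bool, what is visible of it) and "box" ([left, top, right, bottom] in pixels, round what is visible of it).
- eyes.tip_of(thing, picture): "point" ([column, row] in pixels: a listed point, or the origin of a listed thing).
The state is a dict: "t": time; "q": joint angles; "dq": joint speeds; "effort": joint torques, N m; "tool_pos": TCP position; "tool_rot": TCP orientation; "contact_force": force on the tool from outside, world axes, zero at the start; "wrist_torque": the same for the moment, N m; "opening": finger opening in m; "grip_force": force on a finger pad.
Only numpy, scipy, OpenCV 4.12 (cv2) and the standard library are available. Lean on these libraries where they do the work, as an engineer would, in place of code of your own. Each camera call takes 0.05 s, during which the arm holds its last target. There are 200 camera calls.

## Task

Move the four honing stones from the grey drip rack into the empty wooden rack in reverse order, one to each place: the stone nearest the drip rack's knob goes into the place farthest from the wooden rack's knob, and so on down the row. Lay each stone the same way up as it was, flat on the board between the dividers and lips of its place, with its length across the rack like before and square to the row. The stones are brittle: set them down, do not drop them.

Things in the scene. Friction and masses are not known exactly. Their poses are not given: they have to be found in the camera images.
- stone_long: loose honing stone, dark grey-brown: plain rectangular block, the longest: 96 long (x), 42 wide (y), 24 thick (z), about 230 g. Origin at the centre of its underside; x along its length, z up. It starts lying flat on tray_long, its length across the rack.
- stone_short: loose honing stone, dark grey-brown: plain rectangular block, the shortest: 76 long (x), 36 wide (y), 24 thick (z), about 160 g. Origin at the centre of its underside; x along its length, z up. It starts lying flat on tray_short, its length across the rack.
- stone_round: loose honing stone, dark grey-brown: block with two half-round ends: 90 long over all (x), 40 wide (y); its flat sides run from x = -25 to +25, 24 thick (z), about 200 g. Origin at the centre of its underside; x along its length, z up. It starts lying flat on tray_round, its length across the rack.
- stone_pointed: loose honing stone, dark grey-brown: block with a square end at x = -42 and a pointed end at x = +42: 84 long over all (x), 40 wide (y); its flat sides run from x = -42 to +22, 24 thick (z), about 170 g. Origin at the centre of its underside; x along its length, z up. It starts lying flat on tray_pointed, its length across the rack.
- tray_long: thin steel drip tray, fixed on the drip rack, 114 (x) by 60 (y), 4 thick with 4 mm raised lips at its two x ends only; all four trays are alike. stone_long starts on this one; the tray stays, so it goes on showing where that stone came from. Origin at the centre of its underside, axes parallel to the drip rack's.
- tray_short: thin steel drip tray, fixed on the drip rack, 114 (x) by 60 (y), 4 thick with 4 mm raised lips at its two x ends only; all four trays are alike. stone_short starts on this one; the tray stays, so it goes on showing where that stone came from. Origin at the centre of its underside, axes parallel to the drip rack's.
- tray_round: thin steel drip tray, fixed on the drip rack, 114 (x) by 60 (y), 4 thick with 4 mm raised lips at its two x ends only; all four trays are alike. stone_round starts on this one; the tray stays, so it goes on showing where that stone came from. Origin at the centre of its underside, axes parallel to the drip rack's.
- tray_pointed: thin steel drip tray, fixed on the drip rack, 114 (x) by 60 (y), 4 thick with 4 mm raised lips at its two x ends only; all four trays are alike. stone_pointed starts on this one; the tray stays, so it goes on showing where that stone came from. Origin at the centre of its underside, axes parallel to the drip rack's.
- drip_rack: fixed grey steel rack that holds the row at the start: board 132 (x) by 292 (y), 12 thick, lip 8 wide and 8 high along both long edges. A black knob, 38 long, sticks out of its +y end. Origin at the centre of its underside; y along the row towards the knob, z up. Tray centres at x = 0, y = +105, +35, -35, -105 mm, their undersides at z = 12; which tray is where varies.
- wood_rack: fixed wooden rack, empty: board 132 (x) by 292 (y), floor at z = 12; lips 8 high on both long edges (116 clear). Places at x = 0, y = +105, +35, -35, -105 mm, parted by dividers 8 high (62 clear) that reach 26 in from each lip; the middle 64 mm is free for fingers. Dark wooden knob, 38 long, on its +y end. Origin at the centre of its underside; y along the row to the knob, z up.
Not all that is in view belongs to the job. Leave any turquoise look-alike of the stone_pointed alone.

How it is judged:
By the outcome, as a careful person would: the job done as asked, in the order asked, and still so for the second after the job is handed in, with the robot touching nothing.
It also fails if it takes over 112 s, if anything falls off the work surface, if the arm or the gripper's body presses on something with over 40 N, if the wrist force passes 120 N, or if a joint passes its speed limit or range.

## Working session

There is one attempt and no reset: what is moved stays moved. The work goes in short steps, Python scripts to look and compute and a tool call to move; the robot and the scene stay as the last step left them, time stands still between calls to the robot, and variables do not carry over. Pictures are saved under pics/ and viewed, at most 14 in all, crops included, and the job is handed in when it is done.

Besides the shell and the picture viewer there is one more tool, called after "Call:" as name(argument=value, ...) on one line, values as JSON. apply_moves: Moves the arm, as the interface text tells. Its arguments: {"type":"object","properties":{"plan":{"type":"array","items":{"type":"array","items":{"type":"number"}}},"newtons":{"type":"number"}},"required":["plan"]}

```bash
ls; mkdir -p pics; cat > h.py <<'E'
import numpy as np, cv2
from scipy.spatial.transform import Rotation as R
from station import telemetry, eyes, ctrl
def tool():
    o=telemetry.get_obs(); T=np.eye(4); T[:3,:3]=R.from_rotvec(o["tool_rot"]).as_matrix(); T[:3,3]=o["tool_pos"]; return T
def shot(n):
    T=tool(); p=eyes.get_image(n)
    p["T"]=T@np.array(p["hand_eye"]) if n=="wrist" else np.array(p["pose"]); return p
def cloud(p):
    h,w=p["range_z"].shape; u,v=np.meshgrid(np.arange(w),np.arange(h))
    n=cv2.undistortPoints(np.stack([u,v],-1).reshape(-1,1,2).astype(np.float64),np.array(p["K"]),np.array(p["dist_coeffs"])).reshape(h,w,2)
    z=p["range_z"][...,None]; c=np.concatenate([n*z,z],-1)
    return c@p["T"][:3,:3].T+p["T"][:3,3]
E
python3 - <<'E'
from h import *
print(ctrl.pinch_z, telemetry.get_obs())
for n in ["scene","side","wrist"]:
    p=shot(n); cv2.imwrite(f"pics/{n}0.png",p["img"]); print(n,p["T"].round(3).tolist())
    C=cloud(p)
    for t in ["stone_long","stone_short","stone_round","stone_pointed","drip_rack","wood_rack"]:
        for d in eyes.outline_of(t,p)[:3]:
            m=d["region"]&(p["range_z"]>0); 
            print(t,round(d["confidence"],2),np.round(d["box"]),np.median(C[m],0).round(3) if m.any() else None)
E
```

```text
pics
0.1547 {'t': 0.0, 'q': array([-1.34103177e+00,  5.33744890e-02,  1.61428547e+00, -4.10834776e-06,
        1.47598935e+00, -1.19026366e-01]), 'dq': array([ 0.00017399, -0.00146274,  0.0007113 ,  0.00225305, -0.0002383 ,
        0.00164326]), 'effort': array([-1.23984140e-03, -3.93684053e+01, -3.70180106e+01, -1.51441332e-04,
        7.11461005e-03,  1.26218328e-05]), 'tool_pos': array([ 0.2135254 , -0.58711484,  0.40345681]), 'tool_rot': array([-3.09191752e+00, -5.44750880e-01,  1.85076320e-04]), 'contact_force': array([ 0.3195309 , -0.02179479,  0.16629859]), 'wrist_torque': array([-0.04767262, -0.0005591 , -0.01927804]), 'grip_force': 0.0, 'opening': 0.08555819824197823}
scene [[-0.818, 0.442, -0.367, 1.062], [0.575, 0.617, -0.537, 0.722], [-0.011, -0.651, -0.759, 0.971], [0.0, 0.0, 0.0, 1.0]]
stone_long 0.88 [321. 206. 363. 241.] [0.5  0.2  0.04]
stone_short 0.9 [306. 226. 344. 254.] [0.566 0.209 0.04 ]
stone_round 0.65 [343. 195. 372. 223.] [0.435 0.18  0.04 ]
stone_pointed 0.94 [294. 244. 322. 272.] [0.639 0.23  0.04 ]
stone_pointed 0.62 [321. 307. 344. 344.] [0.69  0.391 0.024]
drip_rack 0.72 [273. 188. 386. 291.] [0.599 0.237 0.019]
wood_rack 0.73 [179. 113. 283. 180.] [ 0.571 -0.237  0.013]
side [[-0.836, -0.362, 0.412, 0.178], [-0.548, 0.524, -0.652, 0.747], [0.02, -0.771, -0.636, 0.73], [0.0, 0.0, 0.0, 1.0]]
stone_long 0.6 [266. 256. 303. 299.] [0.493 0.207 0.041]
stone_short 0.69 [238. 248. 268. 285.] [0.559 0.214 0.04 ]
stone_round 0.76 [301. 266. 328. 306.] [0.427 0.189 0.042]
stone_pointed 0.83 [142. 228. 163. 261.] [0.791 0.283 0.025]
stone_pointed 0.78 [128. 287. 171. 319.] [0.681 0.393 0.024]
stone_pointed 0.62 [206. 243. 235. 274.] [0.631 0.234 0.04 ]
drip_rack 0.77 [190. 237. 342. 325.] [0.529 0.238 0.016]
wood_rack 0.87 [293. 146. 404. 210.] [ 0.55  -0.234  0.013]
wrist [[0.341, -0.889, -0.305, 0.292], [-0.94, -0.323, -0.11, -0.559], [-0.0, 0.324, -0.946, 0.375], [0.0, 0.0, 0.0, 1.0]]
```

View pics/scene0.png

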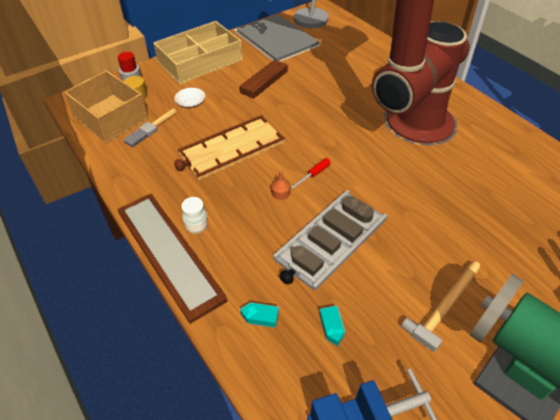

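View pics/side0.png

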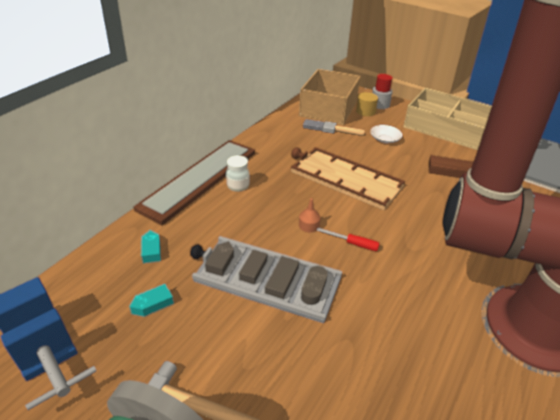

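Both pictures show the drip rack (scene ~330,240) with its knob at the +x end. From the knob the order is pointed, short, long, round. The wood rack (scene ~230,147) also has its knob at the +x end, and the turquoise decoys stand apart. I'll look at the wood rack with the wrist camera first.

Call:
apply_moves(plan=[[0.085, 0.455, -0.23, 0, -1.4], [0.085, 0.455, -0.23, 0, -1.4], [0.085, 0.455, -0.23, 0, -1.4], [0.085, 0.455, -0.23, 0, -1.4], [0.085, 0.455, -0.23, 0, -1.4], [0.085, 0.455, -0.23, 0, -1.4], [0.085, 0.455, -0.23, 0, -1.4], [0.085, 0.455, -0.23, 0, -1.4], [0.085, 0.455, -0.23, 0, -1.4], [0.085, 0.455, -0.23, 0, -1.4], [0.085, 0.455, -0.23, 0, -1.4], [0.085, 0.455, -0.23, 0, -1.4]])

```text
t: 2.05
tool_pos: [0.557, -0.221, 0.405]
tool_rot: [2.009, 2.414, 0.0]
contact_force: [1.0, -0.3, -0.8]
opening: 0.085
grip_force: 0.0
```

```bash
python3 - <<'E'
from h import *
p=shot("wrist"); cv2.imwrite("pics/w1.png",p["img"]); print(tool().round(3).tolist()); C=cloud(p); np.save("w1.npy",C); cv2.imwrite("w1.png",p["img"])
for t in ["wood_rack"]:
    for d in eyes.outline_of(t,p)[:3]:
        m=d["region"]; print(d["confidence"],d["box"]); np.save("w1m.npy",m); break
print(eyes.tip_of("wood_rack",p)[:2])
E
```

```text
[[-0.186, 0.983, 0.004, 0.56], [0.983, 0.185, 0.004, -0.216], [0.003, 0.005, -1.0, 0.405], [0.0, 0.0, 0.0, 1.0]]
0.9 [138.7, 103.3, 431.1, 269.9]
[{'point': [277.0, 190.9], 'confidence': 0.96}]
```

View pics/w1.png

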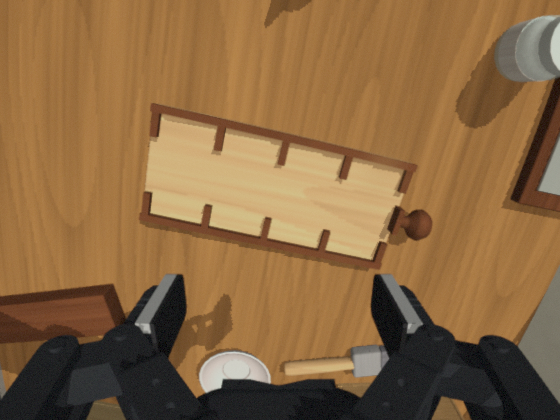

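The rack fills (142–416, 104–268), with the knob at (415,223) and all places empty.

```bash
cat >> h.py <<'E'
def rackfit(C,m,zlo=.007,zhi=.03):
    P=C[m&(C[...,2]>zlo)&(C[...,2]<zhi)]; o=P[:,:2].min(0)-.05; s=1000.
    g=np.zeros((500,500),np.uint8); ij=((P[:,:2]-o)*s).round().astype(int); g[ij[:,1],ij[:,0]]=255
    g=cv2.morphologyEx(g,cv2.MORPH_CLOSE,np.ones((9,9))); g=cv2.morphologyEx(g,cv2.MORPH_OPEN,cv2.getStructuringElement(2,(45,45)))
    c=max(cv2.findContours(g,0,1)[0],key=cv2.contourArea); r=cv2.minAreaRect(c)
    b=cv2.boxPoints(r)/s+o; e=[b[1]-b[0],b[2]-b[1]]; l=max(e,key=np.linalg.norm); l=l*np.sign(l[0])
    return b.mean(0),np.degrees(np.arctan2(l[1],l[0])),r[1],np.percentile(P[:,2],[5,25,50,75,95])
E
python3 - <<'E'
from h import *
C=np.load("w1.npy");m=np.load("w1m.npy")
m=cv2.dilate(m.astype(np.uint8),np.ones((7,7)))>0
print(rackfit(C,m))
for u,v in [(60,150),(270,185),(285,145),(250,240)]: print(C[v-1:v+2,u-1:u+2].reshape(-1,3)[:, :].mean(0).round(4))
# corners at z=.02 vs pixel
for u,v in [(153,106),(414,166),(380,266),(143,218)]: print(C[v,u].round(4))
E
```

```text
(array([ 0.55658037, -0.2393059 ]), np.float64(-2.5208276023026), (133.64414978027344, 294.21185302734375), array([0.01166158, 0.01247916, 0.013111  , 0.01419192, 0.02146217]))
[ 0.3024 -0.2388  0.0007]
[ 0.5501 -0.2336  0.013 ]
[ 0.558  -0.1855  0.0208]
[ 0.5385 -0.3009  0.0209]
[ 0.4161 -0.1699  0.0216]
[ 0.7013 -0.1816  0.0205]
[ 0.6986 -0.3071  0.0201]
[ 0.4127 -0.2962  0.0214]
```

Call:
apply_moves(plan=[[0.075, 0.41, 0.06, 0, 0.05], [0.075, 0.41, 0.06, 0, 0.05], [0.075, 0.41, 0.06, 0, 0.05], [0.075, 0.41, 0.06, 0, 0.05], [0.075, 0.41, 0.06, 0, 0.05], [0.075, 0.41, 0.06, 0, 0.05], [0.075, 0.41, 0.06, 0, 0.05], [0.075, 0.41, 0.06, 0, 0.05], [0.075, 0.41, 0.06, 0, 0.05], [0.075, 0.41, 0.06, 0, 0.05], [0.075, 0.41, 0.06, 0, 0.05], [0.075, 0.41, 0.06, 0, 0.05]])

```text
t: 3.2
tool_pos: [0.5421, 0.192, 0.4047]
tool_rot: [2.072, 2.361, -0.001]
contact_force: [0.2, 0.2, 0.1]
opening: 0.075
grip_force: 0.0
```

```bash
python3 - <<'E'
from h import *
shot("wrist")
p=shot("wrist"); print(tool().round(4).tolist()); C=cloud(p); im=p["img"].copy()
d=eyes.outline_of("drip_rack",p)[0]; b=np.array(d["box"]).astype(int); m=np.zeros((420,560),bool); m[b[1]-4:b[3]+5,b[0]-4:b[2]+5]=1
print(d["confidence"],d["box"],rackfit(C,m,.007,.06))
for t in ["stone_long","stone_short","stone_round","stone_pointed"]:
    for d in eyes.outline_of(t,p)[:2]:
        m=d["region"]; P=C[m]; z=np.median(P[:,2]); P=P[abs(P[:,2]-z)<.004]
        r=cv2.minAreaRect((P[:,:2]*1000).astype(np.float32))
        print(t,round(d["confidence"],2),np.round(d["box"]),z.round(4),np.array(r[0]).round(1),np.array(r[1]).round(1),round(r[2],1))
        cv2.drawContours(im,cv2.findContours(m.astype(np.uint8),0,2)[0],-1,(0,255,0),1)
cv2.imwrite("pics/d1.png",im)
E
```

```text
[[-0.1264, 0.992, -0.0, 0.5425], [0.992, 0.1264, -0.0007, 0.1902], [-0.0007, -0.0001, -1.0, 0.4046], [0.0, 0.0, 0.0, 1.0]]
0.58 [128.2, 91.3, 440.5, 231.3] (array([0.53703949, 0.20030094]), np.float64(11.7972490495261), (282.0901184082031, 132.75558471679688), array([0.01262227, 0.01674603, 0.02106891, 0.04053128, 0.04166176]))
stone_long 0.65 [208. 124. 261. 217.] 0.0408 [496.7 196.3] [42.5 96. ] 11.7
stone_short 0.67 [279. 128. 317. 206.] 0.0408 [563.7 206.1] [36.  76.2] 12.2
stone_round 0.57 [145. 136. 202. 220.] 0.0408 [430.6 177.9] [40.7 89.7] 14.3
stone_round 0.57 [347. 120. 395. 202.] 0.0407 [636.6 222.7] [41.  82.3] 14.3
stone_pointed 0.78 [406.   0. 477.  50.] 0.0245 [681.1 375.9] [51.7 41. ] 65.7
stone_pointed 0.77 [345. 120. 394. 203.] 0.0407 [636.6 222.7] [41.  82.3] 14.3
```

View pics/d1.png

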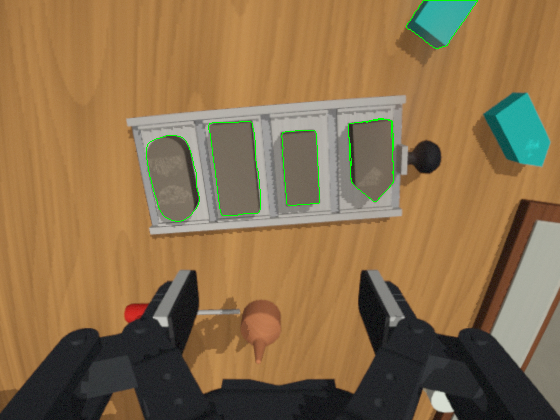

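The order is confirmed: round (172,178), long (235,168), short (300,168), pointed (372,160) nearest the knob (430,157), with its tip towards rack +x. I'll refine the stone yaws next.

```bash
cat >> h.py <<'E'
WC=np.array([.5566,-.2393]); WY=-2.52
def slot(y,dx=0):
    a=np.radians(WY); ey=np.array([np.cos(a),np.sin(a)]); ex=np.array([ey[1],-ey[0]]); return WC+y*ey+dx*ex
def delta(xy,z,yaw):  # TCP target, yaw of tool y in world deg
    T=tool(); a=T[:3,:3].T@(np.array([*xy,z])-T[:3,3]); cur=np.degrees(np.arctan2(T[1,1],T[0,1]))
    r=-np.radians((yaw-cur+90)%180-90); return a.round(4),round(r,4)
def stonefit(P,flat,yaw0,L):
    # P top points; returns centre, yaw of width axis
    yaw=yaw0
    for _ in range(4):
        a=np.radians(yaw); ey=np.array([np.cos(a),np.sin(a)]); ex=np.array([ey[1],-ey[0]])
        x,y=P[:,:2]@ex,P[:,:2]@ey; c=(x.min()+x.max())/2
        k=[(q,y[s].min(),y[s].max()) for q in np.arange(c+flat[0]+.003,c+flat[1]-.003,.002) for s in [abs(x-q)<.0015] if s.sum()>5]
        k=np.array(k); mid=k[:,1:].mean(1); s,i=np.polyfit(k[:,0]-c,mid,1); yaw-=-np.degrees(s)*-1 if 0 else -np.degrees(-s)*-1
    return (c*ex+i*ey).round(4),round(yaw,2),np.median(k[:,2]-k[:,1]).round(4),np.ptp(x).round(4)
E
python3 - <<'E'
from h import *
p=shot("wrist"); C=cloud(p)
F={"long":(-.048,.048),"short":(-.038,.038),"round":(-.025,.025),"pointed":(-.042,.022)}
for t in F:
    for d in eyes.outline_of("stone_"+t,p)[:3]:
        P=C[d["region"]]; P=P[abs(P[:,2]-.0408)<.003]
        if len(P)<200: continue
        print(t,round(d["confidence"],2)); [print(stonefit(P,F[t],y0,0)) for y0 in (10,14)]
# drip rack lips: yaw from far lip line
E
```

```text
long 0.77
(array([0.4969, 0.1966]), np.float64(11.49), np.float64(0.0413), np.float64(0.0954))
(array([0.4969, 0.1966]), np.float64(11.49), np.float64(0.0413), np.float64(0.0954))
short 0.68
(array([0.5636, 0.2061]), np.float64(12.15), np.float64(0.0353), np.float64(0.0762))
(array([0.5636, 0.2061]), np.float64(12.15), np.float64(0.0353), np.float64(0.0762))
round 0.89
(array([0.4305, 0.1778]), np.float64(13.89), np.float64(0.0401), np.float64(0.0895))
(array([0.4305, 0.1778]), np.float64(13.89), np.float64(0.0401), np.float64(0.0895))
pointed 0.64
(array([0.6365, 0.2225]), np.float64(14.21), np.float64(0.0402), np.float64(0.0826))
(array([0.6365, 0.2225]), np.float64(14.21), np.float64(0.0402), np.float64(0.0826))
```

```bash
python3 - <<'E'
from h import *
print(tool()[:3,3].round(4),delta((.4305,.1778),.194,13.9))
E
```

```text
[0.5424 0.191  0.4047] (array([ 0.0012, -0.1127,  0.2107]), np.float64(-0.1151))
```

Call:
apply_moves(plan=[[0.056, 0.001, -0.113, 0.03, -0.115], [0.056, 0.001, -0.113, 0.06, -0.115], [0.056, 0.001, -0.113, 0.09, -0.115], [0.056, 0.001, -0.113, 0.12, -0.115], [0.056, 0.001, -0.113, 0.14, -0.115], [0.056, 0.001, -0.113, 0.15, -0.115], [0.056, 0.001, -0.113, 0.15, -0.115], [0.056, 0.001, -0.113, 0.15, -0.115]])

```text
t: 4.47
tool_pos: [0.431, 0.178, 0.2558]
tool_rot: [1.935, 2.474, 0.001]
contact_force: [1.2, -0.1, 0.5]
opening: 0.056
grip_force: 0.0
```

```bash
python3 - <<'E'
from h import *
p=shot("wrist"); cv2.imwrite("pics/a1.png",p["img"]); print(tool()[:3,3].round(4),delta((.4305,.1778),.194,13.9))
E
```

```text
[0.4316 0.1781 0.2571] (array([-0.0001, -0.0014,  0.0631]), np.float64(0.0002))
```

View pics/a1.png

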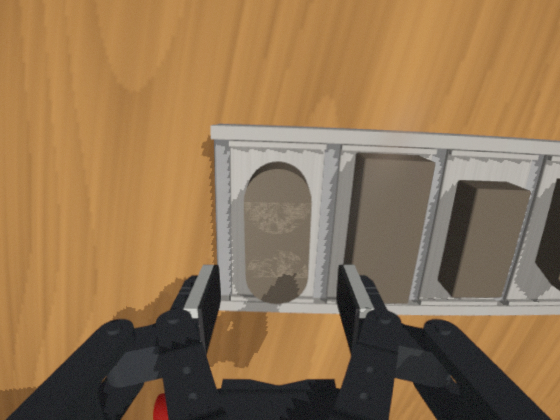

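The fingers straddle the round stone (centre 278,232), midway between its sides. I'll descend and grip.

Call:
apply_moves(newtons=40, plan=[[0.056, 0, -0.001, 0.025, 0], [0.056, 0, -0.001, 0.045, 0], [0.056, 0, -0.001, 0.058, 0], [0.056, 0, -0.001, 0.062, 0], [0.056, 0, -0.001, 0.062, 0], [0.03, 0, -0.001, 0.062, 0], [0.03, 0, -0.001, 0.062, 0], [0.03, 0, -0.001, 0.062, 0], [0.03, 0, -0.001, 0.062, 0], [0.03, 0, -0.001, 0.062, 0], [0.03, 0, -0.001, 0.062, 0], [0.03, 0, -0.001, 0.062, 0]])

```text
t: 5.52
tool_pos: [0.4306, 0.178, 0.1951]
tool_rot: [1.934, 2.472, 0.006]
contact_force: [0.0, -0.6, 6.5]
opening: 0.0394
grip_force: 43.0
```

Call:
apply_moves(plan=[[0.03, 0, 0, -0.01, 0], [0.03, 0, 0, -0.03, 0], [0.03, 0, 0, -0.06, 0], [0.03, 0, 0, -0.09, 0], [0.03, 0, 0, -0.1, 0], [0.03, 0, 0, -0.1, 0], [0.03, 0, 0, -0.1, 0]])

```text
t: 6.1
tool_pos: [0.4289, 0.1776, 0.2924]
tool_rot: [1.936, 2.474, 0.0]
contact_force: [0.8, 0.2, -1.4]
opening: 0.039
grip_force: 42.2
```

```bash
python3 - <<'E'
from h import *
print(tool()[:3,3].round(4),slot(.105),delta(slot(.105),.192,WY))
E
```

```text
[0.4289 0.1776 0.2924] [ 0.66149846 -0.24391665] (array([-0.4651,  0.1244,  0.1004]), np.float64(0.287))
```

Call:
apply_moves(plan=[[0.03, -0.465, 0.124, 0, 0.287], [0.03, -0.465, 0.124, 0, 0.287], [0.03, -0.465, 0.124, 0, 0.287], [0.03, -0.465, 0.124, 0, 0.287], [0.03, -0.465, 0.124, 0, 0.287], [0.03, -0.465, 0.124, 0, 0.287], [0.03, -0.465, 0.124, 0, 0.287], [0.03, -0.465, 0.124, 0, 0.287], [0.03, -0.465, 0.124, 0, 0.287], [0.03, -0.465, 0.124, 0, 0.287], [0.03, -0.465, 0.124, 0, 0.287], [0.03, -0.465, 0.124, 0, 0.287]])

```text
t: 7.1
tool_pos: [0.6616, -0.2475, 0.2885]
tool_rot: [-2.27, -2.167, 0.004]
contact_force: [1.3, 0.2, -1.9]
opening: 0.039
grip_force: 42.1
```

Call:
apply_moves(plan=[[0.03, 0, 0, 0, 0], [0.03, 0, 0, 0, 0], [0.03, 0, 0, 0, 0]])

```text
t: 7.35
tool_pos: [0.6605, -0.2431, 0.2895]
tool_rot: [-2.266, -2.169, 0.002]
contact_force: [-0.1, 0.0, -1.9]
opening: 0.0389
grip_force: 42.1
```

```bash
python3 - <<'E'
from h import *
p=shot("wrist"); cv2.imwrite("pics/b1.png",p["img"]); print(tool()[:3,3].round(4),delta(slot(.105),.192,WY))
C=cloud(p)
# top of held stone & rack fit as second view
for d in eyes.outline_of("stone_round",p)[:2]:
    P=C[d["region"]]; print(d["confidence"],np.round(d["box"]),np.median(P,0).round(4))
d=eyes.outline_of("wood_rack",p)
if d: print(rackfit(C,cv2.dilate(d[0]["region"].astype(np.uint8),np.ones((7,7)))>0), d[0]["box"])
np.save("b1.npy",C)
E
```

```text
[ 0.6606 -0.2426  0.2903] (array([-0.0014,  0.0013,  0.0983]), np.float64(0.0008))
0.74 [230. 182. 329. 377.] [ 0.6604 -0.2333  0.1352]
(array([ 0.55968462, -0.23946539]), np.float64(-2.4895536086278525), (133.308837890625, 283.5581970214844), array([0.01192666, 0.01264826, 0.01320842, 0.01414639, 0.02150464])) [1.5, 122.8, 386.3, 288.9]
```

View pics/b1.png

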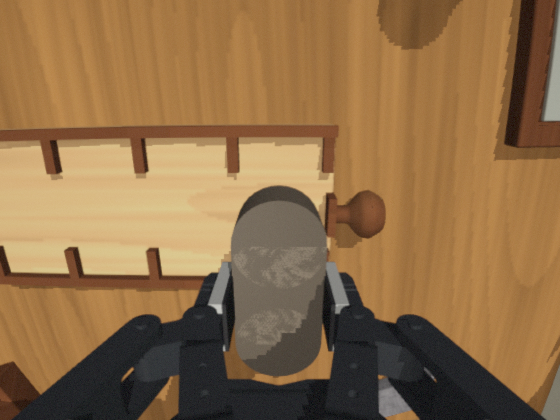

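The stone hangs straight (centre 278,280) over the knob-end place (bounded by dividers at 232 and 328). I'll lower it gently and release.

Call:
apply_moves(plan=[[0.03, -0.001, 0.001, 0.03, 0], [0.03, -0.001, 0.001, 0.06, 0], [0.03, -0.001, 0.001, 0.08, 0], [0.03, -0.001, 0.001, 0.09, 0], [0.03, -0.001, 0.001, 0.095, 0], [0.03, -0.001, 0.001, 0.097, 0], [0.03, -0.001, 0.001, 0.098, 0], [0.03, -0.001, 0.001, 0.098, 0], [0.03, -0.001, 0.001, 0.098, 0]])

```text
t: 8.25
tool_pos: [0.6631, -0.2452, 0.1967]
tool_rot: [2.268, 2.17, 0.002]
contact_force: [0.0, 0.5, -2.7]
opening: 0.0391
grip_force: 42.0
```

```bash
python3 - <<'E'
from h import *
o=telemetry.get_obs(); print(tool()[:3,3].round(4),o["contact_force"],o["opening"])
E
```

```text
[ 0.6631 -0.2452  0.1967] [ 0.03567816  0.48550763 -2.6538084 ] 0.03910670585567902
```

Call:
apply_moves(plan=[[0.03, 0, 0, 0.001, 0], [0.03, 0, 0, 0.002, 0], [0.03, 0, 0, 0.003, 0], [0.03, 0, 0, 0.003, 0], [0.03, 0, 0, 0.003, 0]])

```text
t: 8.67
tool_pos: [0.6623, -0.2449, 0.1915]
tool_rot: [-2.27, -2.172, 0.0]
contact_force: [1.0, 0.1, -1.8]
opening: 0.0389
grip_force: 42.0
```

Call:
apply_moves(plan=[[0.03, 0, 0, 0.001, 0], [0.03, 0, 0, 0.001, 0], [0.03, 0, 0, 0.001, 0]])

```text
t: 8.92
tool_pos: [0.6625, -0.245, 0.1912]
tool_rot: [2.27, 2.172, 0.0]
contact_force: [-1.8, 1.4, 1.0]
opening: 0.0394
grip_force: 42.5
```

Call:
apply_moves(plan=[[0.03, 0, 0, 0.001, 0], [0.03, 0, 0, 0.001, 0], [0.03, 0, 0, 0.001, 0]])

```text
t: 9.17
tool_pos: [0.6625, -0.245, 0.1912]
tool_rot: [2.27, 2.172, -0.0]
contact_force: [-3.5, 2.1, 5.6]
opening: 0.0387
grip_force: 43.1
```

Call:
apply_moves(plan=[[0.042, 0, 0, 0, 0], [0.045, 0, 0, 0, 0], [0.056, 0, 0, 0, 0], [0.056, 0, 0, 0, 0], [0.056, 0, 0, 0, 0], [0.056, 0, 0, -0.02, 0], [0.056, 0, 0, -0.05, 0], [0.056, 0, 0, -0.09, 0], [0.056, 0, 0, -0.1, 0], [0.056, 0, 0, -0.1, 0], [0.056, 0, 0, -0.1, 0]])

```text
t: 10.08
tool_pos: [0.6627, -0.2451, 0.291]
tool_rot: [2.268, 2.17, 0.002]
contact_force: [0.7, -0.7, -0.5]
opening: 0.0557
grip_force: 0.0
```

```bash
sed -i 's/WC=np.array(\[.5566/WC=np.array([.556/' h.py; cat >> h.py <<'E'
F={"long":(-.048,.048),"short":(-.038,.038),"round":(-.025,.025),"pointed":(-.042,.022)}
def placed(t,y,p,z0=.0365):
    C=cloud(p)
    for d in eyes.outline_of("stone_"+t,p)[:3]:
        P=C[d["region"]]; P=P[abs(P[:,2]-z0)<.004]
        if len(P)<200: continue
        c,yaw,w,l=stonefit(P,F[t],WY,0); a=np.radians(WY); q=c-WC
        print(t,round(d["confidence"],2),"top",np.median(P[:,2]).round(4),"rack y",(q@[np.cos(a),np.sin(a)]).round(4),"x",(q@[np.sin(a),-np.cos(a)]).round(4),"yaw err",round(yaw-WY,2),w,l)
E
python3 - <<'E'
from h import *
p=shot("wrist"); placed("round",.105,p)
print(tool()[:3,3].round(4),delta((.4969,.1966),.195,11.5))
E
```

```text
round 0.84 top 0.0369 rack y 0.107 x 0.0014 yaw err -0.29 0.0395 0.0908
[ 0.6619 -0.2446  0.2876] (array([ 0.4335, -0.1839,  0.0935]), np.float64(-0.2447))
```

Call:
apply_moves(plan=[[0.058, 0.434, -0.184, 0, -0.245], [0.058, 0.434, -0.184, 0, -0.245], [0.058, 0.434, -0.184, 0, -0.245], [0.058, 0.434, -0.184, 0, -0.245], [0.058, 0.434, -0.184, 0, -0.245], [0.058, 0.434, -0.184, 0, -0.245], [0.058, 0.434, -0.184, 0, -0.245], [0.058, 0.434, -0.184, 0, -0.245], [0.058, 0.434, -0.184, 0, -0.245], [0.058, 0.434, -0.184, 0, -0.245], [0.058, 0.434, -0.184, 0, -0.245], [0.058, 0.434, -0.184, 0, -0.245]])

```text
t: 11.18
tool_pos: [0.4949, 0.2003, 0.2872]
tool_rot: [-1.98, -2.434, 0.004]
contact_force: [-0.2, -0.1, -0.6]
opening: 0.0579
grip_force: 0.0
```

Call:
apply_moves(plan=[[0.058, 0, 0, 0.015, 0], [0.058, 0, 0, 0.03, 0], [0.058, 0, 0, 0.03, 0], [0.058, 0, 0, 0.03, 0]])

```text
t: 11.52
tool_pos: [0.4968, 0.1963, 0.2573]
tool_rot: [-1.986, -2.431, 0.006]
contact_force: [0.2, 0.1, 0.2]
opening: 0.0578
grip_force: 0.0
```

```bash
python3 - <<'E'
from h import *
p=shot("wrist"); C=cloud(p)
for d in eyes.outline_of("stone_long",p)[:1]:
    P=C[d["region"]]; P=P[abs(P[:,2]-.0405)<.004]; print(np.round(d["box"]),stonefit(P,F["long"],11.5,0))
print(tool()[:3,3].round(4),delta((.4969,.1966),.195,11.5))
E
```

```text
[242. 158. 317. 308.] (array([0.4968, 0.1962]), np.float64(11.46), np.float64(0.0415), np.float64(0.097))
[0.4978 0.1963 0.2596] (array([ 0.0005, -0.0008,  0.0646]), np.float64(-0.0004))
```

Call:
apply_moves(newtons=40, plan=[[0.058, 0, 0, 0.025, 0], [0.058, 0, 0, 0.045, 0], [0.058, 0, 0, 0.058, 0], [0.058, 0, 0, 0.063, 0], [0.058, 0, 0, 0.063, 0], [0.03, 0, 0, 0.063, 0], [0.03, 0, 0, 0.063, 0], [0.03, 0, 0, 0.063, 0], [0.03, 0, 0, 0.063, 0], [0.03, 0, 0, 0.063, 0], [0.03, 0, 0, 0.063, 0], [0.03, 0, 0, 0.063, 0]])

```text
t: 12.62
tool_pos: [0.4983, 0.1969, 0.1981]
tool_rot: [1.986, 2.432, 0.003]
contact_force: [0.6, -0.3, 6.0]
opening: 0.041
grip_force: 43.4
```

```bash
python3 - <<'E'
from h import *
print(tool()[:3,3].round(4),delta(slot(.035),.192,WY))
E
```

```text
[0.4983 0.1969 0.1981] (array([-0.4474,  0.0033,  0.0061]), np.float64(0.245))
```

Call:
apply_moves(plan=[[0.03, 0, 0, -0.01, 0], [0.03, 0, 0, -0.03, 0], [0.03, 0, 0, -0.06, 0], [0.03, 0, 0, -0.09, 0], [0.03, 0, 0, -0.095, 0]])

```text
t: 13.03
tool_pos: [0.4989, 0.1972, 0.2971]
tool_rot: [1.984, 2.429, 0.011]
contact_force: [2.1, 0.4, -1.6]
opening: 0.0414
grip_force: 42.5
```

Call:
apply_moves(plan=[[0.03, -0.447, 0.003, 0, 0.245], [0.03, -0.447, 0.003, 0, 0.245], [0.03, -0.447, 0.003, 0, 0.245], [0.03, -0.447, 0.003, 0, 0.245], [0.03, -0.447, 0.003, 0, 0.245], [0.03, -0.447, 0.003, 0, 0.245], [0.03, -0.447, 0.003, 0, 0.245], [0.03, -0.447, 0.003, 0, 0.245], [0.03, -0.447, 0.003, 0, 0.245], [0.03, -0.447, 0.003, 0, 0.245], [0.03, -0.447, 0.003, 0, 0.245], [0.03, -0.447, 0.003, 0, 0.245]])

```text
t: 14.03
tool_pos: [0.5896, -0.2458, 0.2903]
tool_rot: [2.275, 2.166, -0.003]
contact_force: [0.3, 0.8, -1.8]
opening: 0.0408
grip_force: 42.4
```

Call:
apply_moves(plan=[[0.03, 0, 0, 0.03, 0], [0.03, 0, 0, 0.05, 0], [0.03, 0, 0, 0.05, 0], [0.03, 0, 0, 0.05, 0]])

```text
t: 14.37
tool_pos: [0.5886, -0.2396, 0.2387]
tool_rot: [-2.265, -2.168, 0.003]
contact_force: [0.2, 0.2, -2.1]
opening: 0.0409
grip_force: 42.4
```

```bash
python3 - <<'E'
from h import *
o=telemetry.get_obs(); print(o["opening"],o["contact_force"],tool()[:3,3].round(4),delta(slot(.035),.191,WY))
p=shot("wrist"); C=cloud(p)
for d in eyes.outline_of("stone_long",p)[:2]: 
    P=C[d["region"]]; z=np.percentile(P[:,2],60); P=P[abs(P[:,2]-z)<.005]; print(d["confidence"],np.round(d["box"]),z,stonefit(P,(-.03,.03),WY,0))
E
```

```text
0.040864427728057186 [ 0.22409516  0.21818278 -2.06083464] [ 0.5886 -0.2396  0.2387] (array([-0.0012,  0.0027,  0.0476]), np.float64(0.0002))
0.97 [226. 179. 334. 377.] 0.08151841253840733 (array([ 0.5879, -0.2393]), np.float64(-2.88), np.float64(0.0411), np.float64(0.0971))
```

Call:
apply_moves(plan=[[0.03, -0.001, 0.002, 0.02, 0], [0.03, -0.001, 0.002, 0.035, 0], [0.03, -0.001, 0.002, 0.04, 0], [0.03, -0.001, 0.002, 0.042, 0], [0.03, -0.001, 0.002, 0.043, 0], [0.03, -0.001, 0.002, 0.044, 0], [0.03, -0.001, 0.002, 0.045, 0], [0.03, -0.001, 0.002, 0.045, 0]])

```text
t: 15.13
tool_pos: [0.592, -0.2419, 0.1974]
tool_rot: [2.269, 2.171, 0.0]
contact_force: [-0.3, 0.2, -3.7]
opening: 0.0409
grip_force: 42.3
```

Call:
apply_moves(plan=[[0.03, 0, 0, 0.001, 0], [0.03, 0, 0, 0.001, 0], [0.03, 0, 0, 0.001, 0]])

```text
t: 15.38
tool_pos: [0.5918, -0.2418, 0.1959]
tool_rot: [2.27, 2.172, 0.0]
contact_force: [0.7, 0.0, -1.9]
opening: 0.0409
grip_force: 42.3
```

Call:
apply_moves(plan=[[0.03, 0, 0, 0.001, 0], [0.03, 0, 0, 0.001, 0], [0.03, 0, 0, 0.001, 0]])

```text
t: 15.63
tool_pos: [0.5917, -0.2417, 0.1946]
tool_rot: [-2.27, -2.172, 0.0]
contact_force: [-0.8, -0.0, -2.8]
opening: 0.0411
grip_force: 42.4
```

Call:
apply_moves(plan=[[0.03, 0, 0, 0.001, 0], [0.03, 0, 0, 0.001, 0], [0.03, 0, 0, 0.001, 0]])

```text
t: 15.88
tool_pos: [0.5919, -0.2418, 0.1941]
tool_rot: [2.27, 2.172, 0.0]
contact_force: [-0.9, -0.6, -0.4]
opening: 0.0408
grip_force: 42.7
```

Touching at 0.194. I'll release, lift and return for the short stone.

Call:
apply_moves(plan=[[0.044, 0, 0, 0.001, 0], [0.047, 0, 0, 0.001, 0], [0.056, 0, 0, 0.001, 0], [0.056, 0, 0, 0.001, 0], [0.056, 0, 0, 0.001, 0], [0.056, 0, 0, -0.02, 0], [0.056, 0, 0, -0.05, 0], [0.056, 0, 0, -0.09, 0], [0.056, 0, 0, -0.1, 0], [0.056, 0, 0, -0.1, 0], [0.056, 0, 0, -0.1, 0]])

```text
t: 16.8
tool_pos: [0.592, -0.2418, 0.2947]
tool_rot: [2.268, 2.171, 0.001]
contact_force: [0.0, 0.7, -0.8]
opening: 0.0561
grip_force: 0.0
```

```bash
python3 - <<'E'
from h import *
p=shot("wrist"); placed("long",.035,p)
print(tool()[:3,3].round(4),delta((.5636,.2061),.196,12.1))
E
```

```text
long 0.88 top 0.0368 rack y 0.0363 x 0.0008 yaw err -0.07 0.0411 0.0964
[ 0.5911 -0.2414  0.2916] (array([ 0.4457, -0.0469,  0.0964]), np.float64(-0.2552))
```

Call:
apply_moves(plan=[[0.054, 0.446, -0.047, 0, -0.255], [0.054, 0.446, -0.047, 0, -0.255], [0.054, 0.446, -0.047, 0, -0.255], [0.054, 0.446, -0.047, 0, -0.255], [0.054, 0.446, -0.047, 0, -0.255], [0.054, 0.446, -0.047, 0, -0.255], [0.054, 0.446, -0.047, 0, -0.255], [0.054, 0.446, -0.047, 0, -0.255], [0.054, 0.446, -0.047, 0, -0.255], [0.054, 0.446, -0.047, 0, -0.255], [0.054, 0.446, -0.047, 0, -0.255], [0.054, 0.446, -0.047, 0, -0.255]])

```text
t: 17.9
tool_pos: [0.5627, 0.2106, 0.2912]
tool_rot: [-1.966, -2.446, 0.003]
contact_force: [-0.7, -0.6, 0.4]
opening: 0.054
grip_force: 0.0
```

Call:
apply_moves(plan=[[0.054, 0, 0, 0.015, 0], [0.054, 0, 0, 0.035, 0], [0.054, 0, 0, 0.035, 0], [0.054, 0, 0, 0.035, 0], [0.054, 0, 0, 0.035, 0]])

```text
t: 18.32
tool_pos: [0.5644, 0.2055, 0.2582]
tool_rot: [-1.975, -2.442, 0.002]
contact_force: [-0.1, 0.1, -0.3]
opening: 0.0539
grip_force: 0.0
```

```bash
python3 - <<'E'
from h import *
p=shot("wrist"); C=cloud(p)
for d in eyes.outline_of("stone_short",p)[:1]:
    P=C[d["region"]]; P=P[abs(P[:,2]-.0405)<.004]; print(np.round(d["box"]),stonefit(P,F["short"],12,0))
print(tool()[:3,3].round(4),delta((.5636,.2061),.196,12.1))
E
```

```text
[245. 170. 307. 292.] (array([0.5637, 0.2056]), np.float64(12.37), np.float64(0.0354), np.float64(0.0771))
[0.5649 0.2056 0.2596] (array([ 0.0007, -0.0012,  0.0636]), np.float64(-0.0007))
```

Call:
apply_moves(newtons=40, plan=[[0.054, 0, -0.001, 0.025, 0], [0.054, 0, -0.001, 0.045, 0], [0.054, 0, -0.001, 0.058, 0], [0.054, 0, -0.001, 0.063, 0], [0.054, 0, -0.001, 0.063, 0], [0.025, 0, -0.001, 0.063, 0], [0.025, 0, -0.001, 0.063, 0], [0.025, 0, -0.001, 0.063, 0], [0.025, 0, -0.001, 0.063, 0], [0.025, 0, -0.001, 0.063, 0], [0.025, 0, -0.001, 0.063, 0], [0.025, 0, -0.001, 0.063, 0]])

```text
t: 19.42
tool_pos: [0.5642, 0.2059, 0.1973]
tool_rot: [1.974, 2.442, 0.003]
contact_force: [0.5, -0.2, 5.6]
opening: 0.0348
grip_force: 42.1
```

Call:
apply_moves(plan=[[0.025, 0, 0, -0.01, 0], [0.025, 0, 0, -0.03, 0], [0.025, 0, 0, -0.06, 0], [0.025, 0, 0, -0.09, 0], [0.025, 0, 0, -0.095, 0]])

```text
t: 19.83
tool_pos: [0.5648, 0.2061, 0.2968]
tool_rot: [1.972, 2.439, 0.011]
contact_force: [2.0, -0.3, -0.4]
opening: 0.0347
grip_force: 41.3
```

```bash
python3 - <<'E'
from h import *
print(tool()[:3,3].round(4),delta(slot(-.035),.192,WY))
E
```

```text
[0.5648 0.2061 0.2968] (array([-0.4248, -0.1367,  0.1035]), np.float64(0.2551))
```

Call:
apply_moves(plan=[[0.025, -0.425, -0.137, 0, 0.255], [0.025, -0.425, -0.137, 0, 0.255], [0.025, -0.425, -0.137, 0, 0.255], [0.025, -0.425, -0.137, 0, 0.255], [0.025, -0.425, -0.137, 0, 0.255], [0.025, -0.425, -0.137, 0, 0.255], [0.025, -0.425, -0.137, 0, 0.255], [0.025, -0.425, -0.137, 0, 0.255], [0.025, -0.425, -0.137, 0, 0.255], [0.025, -0.425, -0.137, 0, 0.255], [0.025, -0.425, -0.137, 0, 0.255], [0.025, -0.425, -0.137, 0, 0.255]])

```text
t: 20.83
tool_pos: [0.5173, -0.2431, 0.29]
tool_rot: [2.275, 2.165, -0.003]
contact_force: [0.0, 0.2, -0.8]
opening: 0.0349
grip_force: 41.2
```

Call:
apply_moves(plan=[[0.025, 0, 0, 0.03, 0], [0.025, 0, 0, 0.05, 0], [0.025, 0, 0, 0.05, 0], [0.025, 0, 0, 0.05, 0], [0.025, 0, 0, 0.05, 0]])

```text
t: 21.25
tool_pos: [0.5188, -0.2382, 0.2413]
tool_rot: [2.269, 2.172, 0.0]
contact_force: [-0.1, -0.1, -1.6]
opening: 0.035
grip_force: 41.1
```

```bash
python3 - <<'E'
from h import *
o=telemetry.get_obs(); print(o["opening"],o["contact_force"],tool()[:3,3].round(4),delta(slot(-.035),.194,WY))
p=shot("wrist"); C=cloud(p)
for d in eyes.outline_of("stone_short",p)[:2]: 
    P=C[d["region"]]; z=np.percentile(P[:,2],60); P=P[abs(P[:,2]-z)<.005]; print(d["confidence"],np.round(d["box"]),z,stonefit(P,(-.03,.03),WY,0))
E
```

```text
0.03499005870515439 [-0.12162903 -0.08268111 -1.56611969] [ 0.5188 -0.2382  0.2413] (array([0.0005, 0.0022, 0.0473]), np.float64(0.0006))
0.6 [232. 196. 320. 359.] 0.08488088661431963 (array([ 0.519 , -0.2382]), np.float64(-3.06), np.float64(0.0353), np.float64(0.0772))
```

Call:
apply_moves(plan=[[0.025, 0, 0.002, 0.02, 0], [0.025, 0, 0.002, 0.035, 0], [0.025, 0, 0.002, 0.042, 0], [0.025, 0, 0.002, 0.044, 0], [0.025, 0, 0.002, 0.045, 0], [0.025, 0, 0.002, 0.045, 0], [0.025, 0, 0.002, 0.045, 0]])

```text
t: 21.93
tool_pos: [0.521, -0.239, 0.197]
tool_rot: [2.268, 2.171, 0.001]
contact_force: [0.6, -0.4, -2.0]
opening: 0.035
grip_force: 41.2
```

Call:
apply_moves(plan=[[0.025, 0, 0, 0.001, 0], [0.025, 0, 0, 0.001, 0], [0.025, 0, 0, 0.001, 0]])

```text
t: 22.18
tool_pos: [0.5206, -0.2388, 0.1951]
tool_rot: [2.269, 2.172, 0.0]
contact_force: [-0.1, 0.2, -1.7]
opening: 0.0348
grip_force: 41.2
```

Call:
apply_moves(plan=[[0.025, 0, 0, 0.001, 0], [0.025, 0, 0, 0.001, 0], [0.025, 0, 0, 0.001, 0]])

```text
t: 22.43
tool_pos: [0.5204, -0.2387, 0.1936]
tool_rot: [-2.27, -2.172, 0.0]
contact_force: [0.7, -0.8, -1.3]
opening: 0.0349
grip_force: 41.2
```

Call:
apply_moves(plan=[[0.025, 0, 0, 0.001, 0], [0.025, 0, 0, 0.001, 0], [0.025, 0, 0, 0.001, 0]])

```text
t: 22.68
tool_pos: [0.5206, -0.2387, 0.1933]
tool_rot: [-2.27, -2.172, 0.0]
contact_force: [-2.6, 1.3, 4.1]
opening: 0.0347
grip_force: 41.9
```

Call:
apply_moves(plan=[[0.038, 0, 0, 0, 0], [0.041, 0, 0, 0, 0], [0.052, 0, 0, 0, 0], [0.052, 0, 0, 0, 0], [0.052, 0, 0, 0, 0], [0.052, 0, 0, -0.02, 0], [0.052, 0, 0, -0.05, 0], [0.052, 0, 0, -0.09, 0], [0.052, 0, 0, -0.1, 0], [0.052, 0, 0, -0.1, 0], [0.052, 0, 0, -0.1, 0]])

```text
t: 23.6
tool_pos: [0.5207, -0.2388, 0.2935]
tool_rot: [2.268, 2.171, 0.001]
contact_force: [-0.4, -0.0, -0.2]
opening: 0.0523
grip_force: 0.0
```

```bash
python3 - <<'E'
from h import *
p=shot("wrist"); placed("short",-.035,p)
# pointed: grip 6 mm toward square end (rack -x ~ world +y)
a=np.radians(14.2); ex=np.array([np.sin(a),-np.cos(a)]); g=np.array([.6365,.2225])-.006*ex
print(g,tool()[:3,3].round(4),delta(g,.196,14.2))
E
```

```text
short 0.81 top 0.0368 rack y -0.035 x 0.0004 yaw err 0.65 0.0346 0.0761
[0.63502816 0.22831667] [ 0.5199 -0.2383  0.2908] (array([0.4711, 0.0947, 0.0952]), np.float64(-0.2919))
```

Call:
apply_moves(plan=[[0.056, 0.471, 0.095, 0, -0.292], [0.056, 0.471, 0.095, 0, -0.292], [0.056, 0.471, 0.095, 0, -0.292], [0.056, 0.471, 0.095, 0, -0.292], [0.056, 0.471, 0.095, 0, -0.292], [0.056, 0.471, 0.095, 0, -0.292], [0.056, 0.471, 0.095, 0, -0.292], [0.056, 0.471, 0.095, 0, -0.292], [0.056, 0.471, 0.095, 0, -0.292], [0.056, 0.471, 0.095, 0, -0.292], [0.056, 0.471, 0.095, 0, -0.292], [0.056, 0.471, 0.095, 0, -0.292]])

```text
t: 24.7
tool_pos: [0.6356, 0.2316, 0.2898]
tool_rot: [-1.924, -2.479, 0.003]
contact_force: [-0.4, 0.2, 0.4]
opening: 0.0559
grip_force: 0.0
```

Call:
apply_moves(plan=[[0.056, 0, 0, 0.015, 0], [0.056, 0, 0, 0.035, 0], [0.056, 0, 0, 0.035, 0], [0.056, 0, 0, 0.035, 0], [0.056, 0, 0, 0.035, 0]])

```text
t: 25.12
tool_pos: [0.6359, 0.2268, 0.2567]
tool_rot: [-1.93, -2.477, 0.003]
contact_force: [0.0, -0.4, 0.1]
opening: 0.0558
grip_force: 0.0
```

```bash
python3 - <<'E'
from h import *
p=shot("wrist"); C=cloud(p); cv2.imwrite("pics/p1.png",p["img"])
for d in eyes.outline_of("stone_pointed",p)[:2]:
    P=C[d["region"]]; P=P[abs(P[:,2]-.0405)<.004]
    if len(P)>200: print(np.round(d["box"]),stonefit(P,F["pointed"],14,0))
print(tool()[:3,3].round(4),delta((.635,.2283),.196,14.2))
E
```

```text
[243. 175. 314. 302.] (array([0.637 , 0.2226]), np.float64(13.88), np.float64(0.0395), np.float64(0.0831))
[0.6365 0.227  0.2586] (array([ 0.0016, -0.0012,  0.0626]), np.float64(-0.0009))
```

View pics/p1.png

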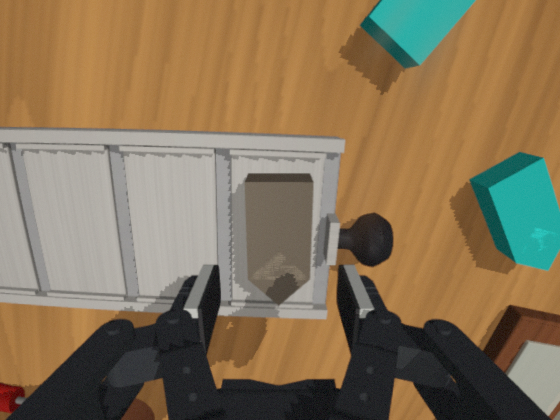

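The pointed stone (278,240) sits between the fingers, tip at (278,303). The knob base (333,240) is near the right finger, so I'll check its height and position against the finger.

```bash
python3 - <<'E'
from h import *
p=shot("wrist"); C=cloud(p)
a=np.radians(14.0); ey=np.array([np.cos(a),np.sin(a)]); ex=np.array([ey[1],-ey[0]]); s=np.array([.6368,.2225])
x=(C[...,:2]-s)@ex*1e3; y=(C[...,:2]-s)@ey*1e3; z=C[...,2]*1e3
for lo in range(16,64,4):
    m=(y>lo)&(y<lo+4)&(abs(x)<40)
    k=m&(z>22)
    print(lo, np.percentile(z[m],98).round(1), [x[k].min().round(),x[k].max().round()] if k.any() else None)
T=tool(); print((T[:2,3]-s)@ex,(T[:2,3]-s)@ey)
E
```

```text
16 177.2 [np.float64(-40.0), np.float64(27.0)]
20 176.9 [np.float64(-30.0), np.float64(15.0)]
24 176.0 [np.float64(-23.0), np.float64(-15.0)]
28 166.3 [np.float64(-23.0), np.float64(18.0)]
32 157.9 [np.float64(-22.0), np.float64(18.0)]
36 148.5 [np.float64(-19.0), np.float64(17.0)]
40 144.3 [np.float64(-18.0), np.float64(9.0)]
44 145.6 [np.float64(-13.0), np.float64(10.0)]
48 161.1 [np.float64(-18.0), np.float64(14.0)]
52 173.3 [np.float64(-19.0), np.float64(18.0)]
56 174.6 [np.float64(-18.0), np.float64(20.0)]
60 175.3 [np.float64(-18.0), np.float64(20.0)]
-0.004528405468689736 0.0008743748717343128
```

```bash
python3 - <<'E'
from h import *
p=shot("wrist"); C=cloud(p)
a=np.radians(14.0); ey=np.array([np.cos(a),np.sin(a)]); ex=np.array([ey[1],-ey[0]]); s=np.array([.6368,.2225])
x=(C[...,:2]-s)@ex*1e3; y=(C[...,:2]-s)@ey*1e3; z=C[...,2]*1e3
for lo in range(18,70,3):
    m=(y>lo)&(y<lo+3)&(abs(x)<40)&(z<60); k=m&(z>14.5)
    print(lo, np.percentile(z[m],[50,98]).round(1), x[k].min().round() if k.any() else 0,x[k].max().round() if k.any() else 0)
E
```

```text
18 [40.8 42. ] -40.0 25.0
21 [16.9 18.3] -40.0 40.0
24 [16.9 18. ] -40.0 40.0
27 [13.1 17.3] -40.0 5.0
30 [13.2 31.3] -26.0 18.0
33 [14.1 31.9] -13.0 18.0
36 [16.4 31.8] -13.0 18.0
39 [12.  28.5] -4.0 9.0
42 [ 1.1 28.1] -4.0 9.0
45 [ 1.  28.4] -4.0 10.0
48 [ 1.2 30.7] -7.0 14.0
51 [ 1.7 34.8] -11.0 16.0
54 [20.2 37.4] -13.0 19.0
57 [24.4 38.8] -14.0 19.0
60 [26.6 39.5] -15.0 20.0
63 [22.5 39.5] -15.0 20.0
66 [ 1.7 38.3] -14.0 15.0
69 [ 1.5 36.2] -12.0 14.0
```

The knob's base plate (x −13…+18, up to z 32) would meet the finger there. So I'll grip nearer the square end (x ≈ −27) and slightly higher.

Call:
apply_moves(newtons=60, plan=[[0.054, 0.022, -0.001, 0, 0], [0.054, 0.022, -0.001, 0, 0], [0.054, 0.022, -0.001, 0.02, 0], [0.054, 0.022, -0.001, 0.04, 0], [0.054, 0.022, -0.001, 0.053, 0], [0.054, 0.022, -0.001, 0.058, 0], [0.054, 0.022, -0.001, 0.058, 0]])

```text
t: 25.9
tool_pos: [0.6291, 0.2483, 0.198]
tool_rot: [-1.929, -2.477, 0.004]
contact_force: [-0.1, -0.1, 0.3]
opening: 0.0537
grip_force: 0.0
```

Call:
apply_moves(plan=[[0.03, 0, 0, 0, 0], [0.03, 0, 0, 0, 0], [0.03, 0, 0, 0, 0], [0.03, 0, 0, 0, 0], [0.03, 0, 0, 0, 0], [0.03, 0, 0, 0, 0], [0.03, 0, 0, 0, 0]])

```text
t: 26.48
tool_pos: [0.6303, 0.2489, 0.201]
tool_rot: [1.929, 2.478, 0.003]
contact_force: [0.0, -0.3, 3.3]
opening: 0.0385
grip_force: 64.0
```

Call:
apply_moves(plan=[[0.03, 0, 0, -0.01, 0], [0.03, 0, 0, -0.03, 0], [0.03, 0, 0, -0.06, 0], [0.03, 0, 0, -0.09, 0], [0.03, 0, 0, -0.095, 0]])

```text
t: 26.9
tool_pos: [0.6311, 0.2493, 0.3012]
tool_rot: [1.926, 2.475, 0.011]
contact_force: [0.6, 0.1, -0.3]
opening: 0.0383
grip_force: 63.4
```

```bash
python3 - <<'E'
from h import *
print(tool()[:3,3].round(4),slot(-.105,-.027),delta(slot(-.105,-.027),.196,WY))
E
```

```text
[0.6311 0.2493 0.3012] [ 0.45228868 -0.20770946] (array([-0.3991, -0.2865,  0.1025]), np.float64(0.2921))
```

Call:
apply_moves(plan=[[0.03, -0.399, -0.287, 0, 0.292], [0.03, -0.399, -0.287, 0, 0.292], [0.03, -0.399, -0.287, 0, 0.292], [0.03, -0.399, -0.287, 0, 0.292], [0.03, -0.399, -0.287, 0, 0.292], [0.03, -0.399, -0.287, 0, 0.292], [0.03, -0.399, -0.287, 0, 0.292], [0.03, -0.399, -0.287, 0, 0.292], [0.03, -0.399, -0.287, 0, 0.292], [0.03, -0.399, -0.287, 0, 0.292], [0.03, -0.399, -0.287, 0, 0.292], [0.03, -0.399, -0.287, 0, 0.292]])

```text
t: 27.9
tool_pos: [0.4476, -0.2103, 0.2936]
tool_rot: [-2.27, -2.17, 0.001]
contact_force: [0.6, 0.6, -1.8]
opening: 0.0382
grip_force: 63.3
```

Call:
apply_moves(plan=[[0.03, 0, 0, 0.03, 0], [0.03, 0, 0, 0.05, 0], [0.03, 0, 0, 0.05, 0], [0.03, 0, 0, 0.05, 0], [0.03, 0, 0, 0.05, 0]])

```text
t: 28.32
tool_pos: [0.4497, -0.2082, 0.2451]
tool_rot: [2.269, 2.173, 0.0]
contact_force: [0.7, 0.1, -2.2]
opening: 0.038
grip_force: 63.2
```

```bash
python3 - <<'E'
from h import *
o=telemetry.get_obs(); print(o["opening"],o["contact_force"],tool()[:3,3].round(4),delta(slot(-.105,-.027),.196,WY))
p=shot("wrist"); C=cloud(p); cv2.imwrite("pics/p2.png",p["img"])
for d in eyes.outline_of("stone_pointed",p)[:2]: 
    P=C[d["region"]]; z=np.median(P[:,2]); P=P[abs(P[:,2]-z)<.006]; print(d["confidence"],np.round(d["box"]),z,stonefit(P,F["pointed"],WY,0))
    print("plane",np.linalg.lstsq(np.c_[P[:,:2]-P[:,:2].mean(0),np.ones(len(P))],P[:,2],rcond=None)[0]); print("want",slot(-.105))
E
```

```text
0.03798395727719582 [ 0.74784568  0.08963474 -2.2189787 ] [ 0.4497 -0.2082  0.2451] (array([0.0006, 0.0026, 0.0491]), np.float64(0.0006))
0.61 [232. 240. 324. 384.] 0.08490375907132744 (array([ 0.4488, -0.2295]), np.float64(-2.99), np.float64(0.0396), np.float64(0.0729))
plane [-0.00204129 -0.008432    0.08486983]
want [ 0.45110154 -0.23468335]
```

View pics/p2.png

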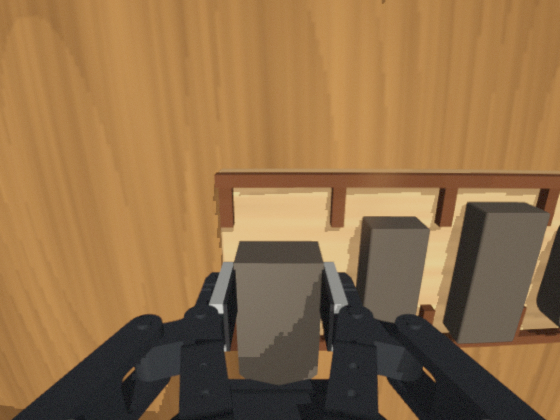

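The stone is level and aligned over the last place (278,310), with its tip hidden behind the gripper. I'll lower it.

Call:
apply_moves(plan=[[0.03, 0.001, 0.002, 0.02, 0], [0.03, 0.001, 0.002, 0.035, 0], [0.03, 0.001, 0.002, 0.042, 0], [0.03, 0.001, 0.002, 0.044, 0], [0.03, 0.001, 0.002, 0.045, 0], [0.03, 0.001, 0.002, 0.045, 0], [0.03, 0.001, 0.002, 0.045, 0]])

```text
t: 29.0
tool_pos: [0.452, -0.2078, 0.2009]
tool_rot: [2.268, 2.171, 0.001]
contact_force: [-0.4, -0.3, -2.0]
opening: 0.0381
grip_force: 63.2
```

Call:
apply_moves(plan=[[0.03, 0, 0, 0.001, 0], [0.03, 0, 0, 0.001, 0], [0.03, 0, 0, 0.001, 0]])

```text
t: 29.25
tool_pos: [0.4516, -0.2077, 0.1991]
tool_rot: [2.269, 2.172, 0.0]
contact_force: [-0.5, -0.1, -2.2]
opening: 0.0381
grip_force: 63.2
```

Call:
apply_moves(plan=[[0.03, 0, 0, 0.001, 0], [0.03, 0, 0, 0.001, 0], [0.03, 0, 0, 0.001, 0]])

```text
t: 29.5
tool_pos: [0.4515, -0.2076, 0.1976]
tool_rot: [-2.27, -2.172, 0.0]
contact_force: [0.0, 0.1, -2.1]
opening: 0.0382
grip_force: 63.2
```

Call:
apply_moves(plan=[[0.03, 0, 0, 0.001, 0], [0.03, 0, 0, 0.001, 0], [0.03, 0, 0, 0.001, 0]])

```text
t: 29.75
tool_pos: [0.4516, -0.2076, 0.1969]
tool_rot: [2.27, 2.172, 0.0]
contact_force: [-1.6, 0.6, 0.7]
opening: 0.0382
grip_force: 63.5
```

Call:
apply_moves(plan=[[0.042, 0, 0, 0, 0], [0.044, 0, 0, 0, 0], [0.05, 0, 0, 0, 0], [0.05, 0, 0, 0, 0], [0.05, 0, 0, 0, 0], [0.05, 0, 0, -0.02, 0], [0.05, 0, 0, -0.05, 0], [0.05, 0, 0, -0.09, 0], [0.05, 0.04, 0, -0.13, 0], [0.05, 0.04, 0, -0.17, 0], [0.05, 0.04, 0.1, -0.2, 0], [0.05, 0.04, 0.1, -0.2, 0]])

```text
t: 30.75
tool_pos: [0.5306, -0.1707, 0.3931]
tool_rot: [2.264, 2.166, 0.004]
contact_force: [0.3, -0.3, -0.7]
opening: 0.0502
grip_force: 0.0
```

Call:
apply_moves(plan=[[0.05, 0, 0.01, 0, 0], [0.05, 0, 0.02, 0, 0], [0.05, 0, 0.02, 0, 0], [0.05, 0, 0.02, 0, 0], [0.05, 0, 0.02, 0, 0]])

```text
t: 31.17
tool_pos: [0.5496, -0.1724, 0.3859]
tool_rot: [-2.268, -2.169, 0.002]
contact_force: [-0.4, -0.7, 0.8]
opening: 0.0501
grip_force: 0.0
```

```bash
python3 - <<'E'
from h import *
p=shot("wrist"); cv2.imwrite("pics/f.png",p["img"])
for t in F: placed(t,0,p)
o=telemetry.get_obs(); print(o["tool_pos"],o["t"])
E
```

```text
long 0.9 top 0.0368 rack y 0.0343 x 0.0002 yaw err -4.04 0.0402 0.098
short 0.69 top 0.0369 rack y -0.0345 x 0.0005 yaw err -0.4 0.0347 0.0765
round 0.56 top 0.0369 rack y 0.1062 x 0.0007 yaw err -0.54 0.0399 0.0893
pointed 0.57 top 0.037 rack y -0.1052 x -0.001 yaw err -0.27 0.0394 0.082
[ 0.55002284 -0.17243218  0.38743915] 31.4167
```

View pics/f.png

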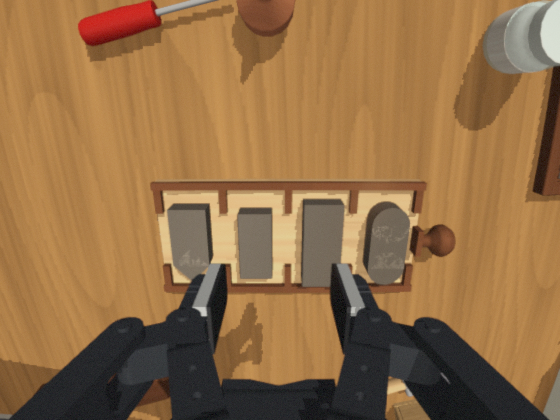

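All four stones are in their places: pointed (190,240), short (255,243), long (322,243), round (388,243). The −4° reading for the long stone is probably a finger hiding its corner. One clear view will settle it.

Call:
apply_moves(plan=[[0.05, -0.03, 0, 0, 0], [0.05, -0.06, 0, 0, 0], [0.05, -0.06, 0, 0, 0], [0.05, -0.06, 0, 0, 0], [0.05, -0.06, 0, 0, 0]])

```text
t: 31.83
tool_pos: [0.5477, -0.2322, 0.3877]
tool_rot: [-2.27, -2.171, -0.0]
contact_force: [1.0, 0.1, 0.6]
opening: 0.0497
grip_force: 0.0
```

```bash
python3 - <<'E'
from h import *
p=shot("wrist")
for t in F: placed(t,0,p)
E
```

```text
long 0.57 top 0.0367 rack y 0.036 x -0.0002 yaw err 0.06 0.0407 0.0947
short 0.65 top 0.0368 rack y -0.035 x 0.0001 yaw err 0.36 0.0351 0.0755
round 0.8 top 0.0368 rack y 0.1064 x 0.0012 yaw err -0.78 0.04 0.0894
pointed 0.86 top 0.0369 rack y -0.1054 x 0.0002 yaw err 0.0 0.0398 0.0831
```

```bash
python3 -c "
from station import ctrl; print(ctrl.finish_job())"
```

```text
the job is handed in; nothing more can be done
None
```

All four stones are in the wooden rack in reverse order, each flat and within about 1° of square and 2 mm of the centre of its place; I handed the job in at about 32 s of robot time.

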